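Clamp a sample jar on the sloped bottle mixer

ROBOT

A 7-joint arm with a two-finger parallel gripper is mounted at the origin on the work surface. World frame = base frame: x ahead of the robot, y to its left, z up, the work surface at z = 0. Lengths are in m, angles in rad, forces in N, time in s.
With the tool pointing down it reaches from about 0.425 to 0.925 m from the base axis. Payload 6.8 kg.
Tool frame: the origin (TCP) lies midway between the tips of the shut fingers; the grasp point (between the pads) lies 19 mm behind it; z points along the fingers, y is the line along which they close (so a half turn about z gives the same grasp; the last joint's range is limited). The gripper opens to 85 mm and grips with 20 to 120 N. Pads are 22 mm wide; open, the fingers measure 114 mm over their backs; the gripper's body (76 mm by 85 mm) begins 54 mm behind the grasp point. The pads swing forward as they close: fully open they stand 13 mm farther back than shut.
Start: joints at [1.023, 0.477, 0.022, 1.555, -0.011, 1.109, -0.083], TCP at [0.287, -0.611, 0.231] pointing down, gripper open.
Joint ranges: [-2.96, 2.96], [-0.34, 2.1], [-1.41, 1.46], [0.24, 2.44], [-1.37, 4.51], [0.17, 1.92], [-2.96, 2.96]. Speed limits (rad/s): [2.39, 2.39, 3.14, 3.14, 3.14, 3.14, 3.14].

INTERFACE

Orientations are given as a rotation vector (axis times angle).
In Python, from bench import r gives the robot as it stands. The module is installed in compiled form; this text tells all that it offers.
- The arm moves only by the tool apply_moves, never from a script. Its argument "rows" is a list of rows, each a list of 6 numbers: the shift along the tool's x, y, z scaled (see below), then the turn, a rotation vector about the tool's x, y, z scaled (see below). A call has 1 to 5 rows; each row is the pose to reach, as a shift and turn from the pose commanded when the call began, along the tool's axes at that moment; what a row does not reach only later rows make up. The controller multiplies each number of a shift by 0.25 m and each number of a turn by 90 degrees. A row lasts 1/8 s, in which the tool goes at most 62.5 mm and 10.7 degrees, less where a joint would pass 70% of its speed; a pose out of reach is approached as far as the arm can. A call with a number of a shift or a turn outside -1 to 1 is refused whole. A call with a gripper value outside its range is refused whole. "claw" is the opening, from 0 (shut) to 1 (fully open), set as the call begins (left out, the last holds). The fingers move at their own pace and stop on an object; "newtons" is the grip in N (left out, the last holds). Time passes only in rows, so rows that repeat a pose let the fingers close. It gives the time, the measured TCP pose, the force, the opening and the grip force at its end, in the units of the state.
- r.get_obs(): the state, without advancing time (a new reading comes with each control period).
- r.grab_frame(name): name is "scene" or "top"; returns a dict with "pixels" (384x512x3 uint8, red, green, blue), "intrinsics" (3x3 intrinsics, pixels), "eye" and "attitude" of the camera in the world. Camera axes: x right, y up, looking along -z (the intrinsics and any distortion apply to the point x, -y, -z); pixel columns grow to the right and rows downward; lengths in m; the calibration is good to about 2 mm. A picture is of the moment at which its call begins. There is no depth.
- r.hand_in(): hands the job in; it is judged then, once.
Trained networks look in a picture, given as the dict that the camera call returned (one of the last four; its "shot" number tells which), for a name from the list of things; names that differ only in an ending like _2 or _b are one class to them, and where a whole thing is asked for, a point or a joint stands for the part that bears it (a point fixed in the world has none). Each returns a list of dicts, best first, with "conf" (0 to 1); they miss things now and then, are a little off and sometimes report something else, mostly with a low value. They report only what shows in the picture. A call takes as long as a camera call. They do not tell look-alikes from the thing itself.
- r.search_frame(picture, thing): "rect" ([left, top, width, height] in pixels, round what is visible of it).
- r.outline_of(picture, thing): "pixels" (384x512 bool, what is visible of it) and "rect" ([left, top, width, height] in pixels, round what is visible of it).
- r.landmark_of(picture, thing): "point" ([column, row] in pixels: a listed point, or the origin of a listed thing).
The state is a dict: "clock": time; "joints": joint angles; "qvel": joint speeds; "tau": joint torques, N m; "tcp_pos": TCP position; "orientation": TCP orientation; "contact_force": force on the tool from outside, world axes, zero at the start; "moment": the same for the moment, N m; "grip_width": finger opening in m; "gripper_force": force on a finger pad.
Only numpy, scipy, OpenCV 4.12 (cv2) and the standard library are available. Lean on these libraries where they do the work, as an engineer would, in place of code of your own. Each camera call takes 0.05 s, during which the arm holds its last target. There are 200 camera calls.

TASK

Get the jar ready for mixing: while the cam lever is still up, turn the wing nut on top of the clamp clockwise until the rubber pad just meets the jar's cap without squeezing it. Then flip the cam lever all the way down to its stop, so that the jar is held firmly but not crushed. Leave the other bottles and things on the bench where they are.

Things in the scene. Friction and masses are not known exactly. Their poses are not given: they have to be found in the camera images.
- mixer: Grey bench mixer, 200 x 200 mm footprint, standing fast on the bench. Origin on the bench under the middle of the seat; x points to its back, z up. It has a steel deck that slopes 35 degrees, low edge at the front (-x), with a cam clamp over a jar.
- deck: The sloped steel deck, 200 x 200 mm, 85 mm above the mixer's origin. Origin on its surface in the middle of the seat; x up the slope, y as the mixer's y, z normal to it: the clamp axis, leaning 35 degrees from vertical towards the mixer's front. 'Up the axis' below means along this z. On it: black ring seat, 78 mm across, 18 mm high, and two 12 mm posts at y = +-62 mm, 107 mm tall.
- bridge: Aluminium bar across the posts over the jar, 160 mm along y, 36 mm wide, 14 mm thick; axes as the deck's. Origin on the clamp axis at the bar's underside, 88 to 90.5 mm up the axis from the deck (set a little differently each time, does not move). A spindle through its middle carries the wing nut above and the rubber pad below; the cam lever is at its +y end.
- seat_center (a point): Point in the middle of the ring seat on the deck surface, where the jar's underside rests; on the clamp axis. Axes as the mixer's (z vertical).
- nut_grip (a point): Point on the clamp axis in the middle of the wing nut's steel wing, a flat upright blade 56 mm long (its x axis), 12 mm thick (its y axis), 38 mm high along the clamp axis (its z axis, up the axis). The blade runs from 23 mm below this point to 15 mm above it, and under the blade is a hub 28 mm across. The nut turns about this z axis and does not shift while it is turned.
- nut (a joint): Turn of the wing nut, rad, 0 to 1.9, growing clockwise as seen from above down the clamp axis. It rides a steep ramp: each rad lowers the pad by 6 mm. Stiff (0.2 N m), stays where it is left. At the start it stands between 0 and 0.45; the pad meets the cap somewhere between 0.9 and 1.35.
- pad_face (a point): Centre of the underside of the rubber pad (36 mm disc, 8 mm thick) on the clamp axis, z up the axis. Before clamping it hangs 2.8 to 8 mm over the jar's cap.
- pad_spring (a joint): How far the sprung pad is pressed back up into its spindle, m; 0 while it hangs free, 2.5 N per mm, so 0.006 is 15 N on the jar.
- lever (a joint): Turn of the cam lever, rad: near 0 (at the start 0 to 0.15) is up and open, 1.5 is down at its stop, closed. Stiff (0.3 N m, about 5 N at the paddle), stays where it is left. Closing it lowers nut, spindle and pad together by 4 mm per rad, 6 mm in all.
- lever_hinge (a point): Pivot of the cam lever on the bridge, at y = 85 mm and 24 mm above the bridge's underside; pivot line parallel to the deck's x. The lever is a straight flat bar pointing away from the clamp: at joint value q it makes the angle 0.87 - q rad with the deck's +y, positive up the axis. Black paddle 40 to 102 mm out, 20 mm wide, 11 mm thick, centred on the bar. Press it down along its arc with fingertips.
- jar: Amber jar with white screw cap standing loose in the ring seat, leaning with the deck; 64 mm across, 62 mm high to the top of its cap (58 mm across), about 0.25 kg. Origin in the centre of its underside, z along its axis towards the cap.
- pad: The rubber pad; axes as pad_face, origin on the top of the disc, 8 mm up the axis from pad_face.
- spare_jar: A second jar of the same kind standing upright on the bench in front right of the mixer (bystander). Origin under its centre.
- amber_a: Amber bottle, 72 mm across, 150 mm high, to the left of the mixer (bystander). Origin under its centre.
- amber_b: Amber bottle, 72 mm across, 150 mm high, close to the right of the mixer (bystander). Origin under its centre.
- wrench: Steel wrench 150 mm long lying on the bench in front of the mixer (bystander).
- cap: Loose white jar cap, 58 mm across, 14 mm high, lying in front left of the mixer (bystander). Origin under its centre.
- pill: White plastic jar, 56 mm across, 85 mm high, at the right (bystander). Origin under its centre.
- wash: White plastic bottle, 70 mm across, 120 mm high, at the left (bystander). Origin under its centre.
Mind the look-alikes: they are no part of the job. Leave any blue or turquoise look-alike of the jar alone.

How it is judged:
By the outcome, as a careful person would: the job done as asked, in the order asked, and still so for the second after the job is handed in, with the robot touching nothing.
It also fails if it takes over 48 s, if anything falls off the work surface, if the arm or the gripper's body presses on something with over 40 N, if the wrist force passes 120 N, or if a joint passes its speed limit or range.

## Working session

There is one attempt and no reset: what is moved stays moved. The work goes in short steps, Python scripts to look and compute and a tool call to move; the robot and the scene stay as the last step left them, time stands still between calls to the robot, and variables do not carry over. Pictures are saved under pics/ and viewed, at most 10 in all, crops included, and the job is handed in when it is done.

Besides the shell and the picture viewer there is one more tool, called after "Call:" by a JSON object that holds its "method" and its "body", one argument or row to a line. apply_moves: Moves the arm, as the interface text tells. Its arguments: {"type":"object","properties":{"rows":{"type":"array","items":{"type":"array","items":{"type":"number"}}},"claw":{"type":"number"},"newtons":{"type":"number"}},"required":["rows"]}

```bash
mkdir -p pics; cat > h.py <<'E'
import numpy as np, cv2
from scipy.spatial.transform import Rotation as R
from bench import r
def rot(a):
    a=np.array(a,float)
    if a.shape==(3,3): return a
    return R.from_rotvec(a).as_matrix() if a.size==3 else R.from_quat(a).as_matrix()
def ray(f,p):
    K=np.array(f['intrinsics']); d=np.linalg.solve(K,[p[0],p[1],1.]); d=np.array([d[0],-d[1],-d[2]])
    d=rot(f['attitude'])@d; return np.array(f['eye'],float),d/np.linalg.norm(d)
def tri(rs):
    A=np.zeros((3,3));b=np.zeros(3)
    for o,d in rs:
        P=np.eye(3)-np.outer(d,d);A+=P;b+=P@o
    x=np.linalg.solve(A,b); return x,[np.linalg.norm((np.eye(3)-np.outer(d,d))@(x-o)) for o,d in rs]
def proj(f,X):
    c=rot(f['attitude']).T@(np.array(X)-f['eye']); u=np.array(f['intrinsics'])@[c[0],-c[1],-c[2]]; return u[:2]/u[2]
E
python3 - <<'E'
from h import *
fs={n:r.grab_frame(n) for n in('scene','top')}
for n,f in fs.items():
    print(n,{k:v for k,v in f.items() if k!='pixels'})
    cv2.imwrite(f'pics/{n}0.png',f['pixels'][:,:,::-1])
for t in ['nut_grip','lever_hinge','pad_face','bridge','deck','seat_center','jar','mixer','amber_b','amber_a','spare_jar']:
    L={n:r.landmark_of(f,t) for n,f in fs.items()}
    print(t,{n:[(np.round(x['point'],1).tolist(),round(x['conf'],2)) for x in l[:3]] for n,l in L.items()})
    if all(L.values()):
        x,e=tri([ray(fs[n],L[n][0]['point']) for n in fs]); print('   ',x.round(4),np.round(e,4))
print(r.get_obs())
E
```

```text
scene {'intrinsics': array([[391.2377801 ,   0.        , 253.04241676],
       [  0.        , 391.2377801 , 194.49664857],
       [  0.        ,   0.        ,   1.        ]]), 'eye': array([ 1.07412057, -0.3180363 ,  1.10663002]), 'attitude': array([0.50940889, 0.28904772, 1.02533584]), 'shot': 1}
top {'intrinsics': array([[456.73033376,   0.        , 261.70846124],
       [  0.        , 456.73033376, 193.34273936],
       [  0.        ,   0.        ,   1.        ]]), 'eye': array([ 0.45946284, -0.01411179,  1.70352244]), 'attitude': array([ 0.05623884, -0.05858813, -1.5817628 ]), 'shot': 2}
nut_grip {'scene': [([234.2, 207.9], 0.81)], 'top': [([288.1, 188.5], 0.44)]}
    [ 0.5878 -0.0998  0.1904] [0.0058 0.0058]
lever_hinge {'scene': [([252.9, 192.6], 0.7), ([254.0, 244.6], 0.41), ([239.2, 229.8], 0.29)], 'top': [([264.1, 187.7], 0.66)]}
    [ 0.5852 -0.0288  0.2098] [0.0042 0.0042]
pad_face {'scene': [([242.4, 227.4], 0.46)], 'top': [([275.7, 168.7], 0.67), ([280.6, 175.1], 0.54)]}
    [ 0.648  -0.0816  0.1638] [0.0176 0.0176]
bridge {'scene': [([239.6, 221.9], 0.68)], 'top': [([28
[... 1307 characters left out ...]
([ 1.02288343,  0.47698346,  0.0224366 ,  1.55542123, -0.01149317,
        1.10931039, -0.08308802]), 'qvel': array([ 7.10905033e-04, -8.58671332e-04,  5.62853097e-05,  1.91572673e-04,
        8.56910672e-04, -1.31555212e-03,  5.36306676e-04]), 'tau': array([ 2.74145177e-04, -5.96337998e+01,  1.60668075e+00, -2.81545079e+01,
        1.23925373e-02,  1.51937384e-03, -3.77144204e-06]), 'tcp_pos': array([ 0.28737905, -0.6107729 ,  0.23131073]), 'orientation': array([ 3.06594087e+00,  6.85240291e-01, -1.05606443e-05]), 'contact_force': array([ 0.64110968,  1.03252225, -0.31001759]), 'moment': array([ 0.04789062, -0.0541823 ,  0.00513404]), 'gripper_force': 0.0, 'grip_width': 0.08530945385011791}
```

```bash
python3 - <<'E'
import cv2
a=cv2.imread('pics/scene0.png');b=cv2.imread('pics/top0.png')
cv2.imwrite('pics/s1.png',cv2.resize(a[140:320,90:350],None,fx=3,fy=3,interpolation=3))
cv2.imwrite('pics/t1.png',cv2.resize(b[90:270,180:380],None,fx=3.3,fy=3.3,interpolation=3))
E
```

```text
(no output)
```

View pics/s1.png

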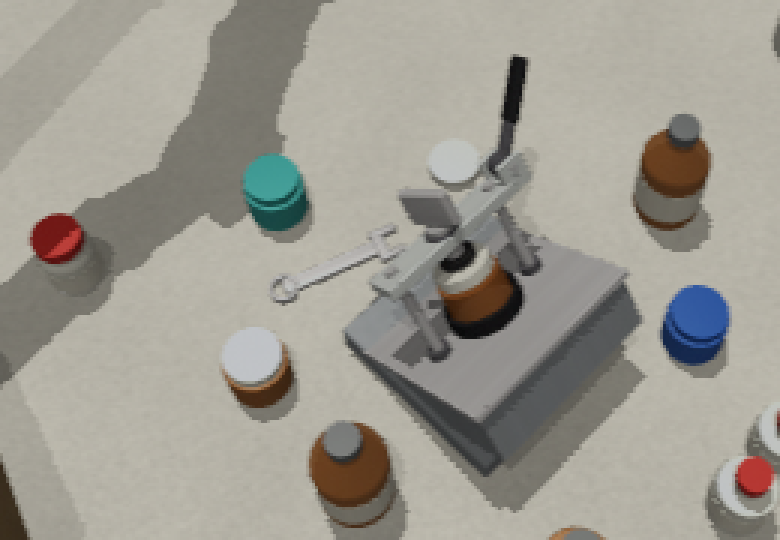

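View pics/t1.png

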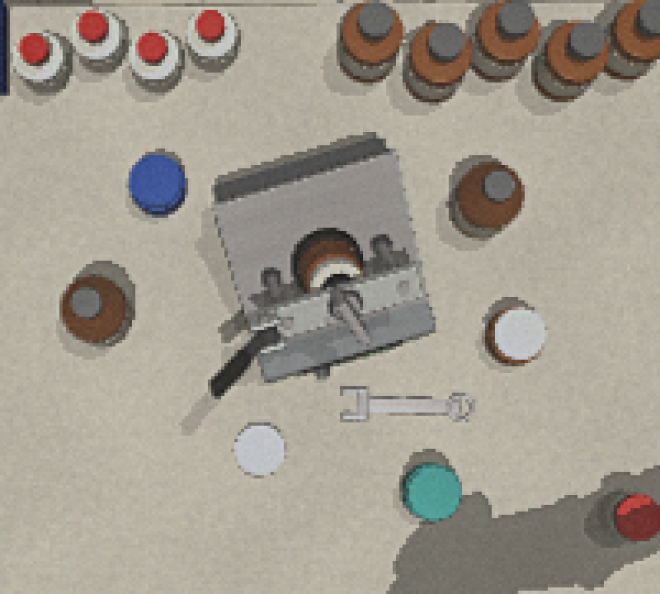

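```bash
cat >> h.py <<'E'
from scipy.optimize import least_squares, minimize
def frame(x,y,ps):
    D=R.from_euler('z',ps).as_matrix()@R.from_euler('y',-35,degrees=True).as_matrix()
    return np.array([x,y,.085]),D
def box(lo,hi): return np.array([[a,b,c] for a in(lo[0],hi[0]) for b in(lo[1],hi[1]) for c in(lo[2],hi[2])])
def hullmask(f,P,S=4):
    m=np.zeros((384*S,512*S),np.uint8); p=np.array([proj(f,q) for q in P])
    h=cv2.convexHull(((p+.5)*S*16).astype(np.int32)); cv2.fillConvexPoly(m,h,1,shift=4); return m
def up(m,S=4): return np.kron(m.astype(np.uint8),np.ones((S,S),np.uint8))
def iou(a,b): return (a&b).sum()/max(1,(a|b).sum())
E
python3 - <<'E'
from h import *
import pickle
fs=[r.grab_frame('scene'),r.grab_frame('top')]
M={t:[r.outline_of(f,t) for f in fs] for t in('nut_grip','bridge','lever')}
for t in M: print(t,[[(x['rect'],round(x['conf'],2),int(x['pixels'].sum())) for x in l[:2]] for l in M[t]])
L={t:[r.landmark_of(f,t) for f in fs] for t in('nut_grip','lever_hinge','bridge','deck','seat_center','mixer')}
pickle.dump((fs,M,L),open('d.pkl','wb'))
W={'nut_grip':1,'lever_hinge':1,'bridge':1,'deck':.7,'seat_center':1,'mixer':.5}
def pts(p):
    o,D=frame(*p[:3]); h,n=p[3:5]
    g=lambda a:o+D@np.array(a)
    return {'nut_grip':g([0,0,h+n]),'lever_hinge':g([0,.085,h+.024]),'bridge':g([0,0,h]),'deck':o,'seat_center':o,'mixer':o-[0,0,.085]}
def res(p):
    P=pts(p);e=[]
    for t in L:
        for f,l in zip(fs,L[t]):
            if l: e+=list(W[t]*(proj(f,P[t])-l[0]['point']))
    return np.array(e+[(p[3]-.08925)/.0008,(p[4]-.045)/.015])
s=least_squares(res,[.66,-.08,.27,.089,.045],loss='soft_l1',x_scale=[.01,.01,.1,.001,.01])
print(s.x.round(4),res(s.x).round(1))
p=s.x
def sc(v,full=False):
    o,D=frame(v[0],v[1],v[2]); P=(o+(D@box([-.018,-.08,v[3]],[.018,.08,v[3]+.014]).T).T)
    return [iou(hullmask(f,P),up(l[0]['pixels'])) for f,l in zip(fs,M['bridge'])]
print('bridge iou',sc(p))
def nsc(v,p):
    o,D=frame(*p[:3]); c,s_=np.cos(v[0]),np.sin(v[0])
    Q=np.array([[c,-s_,0],[s_,c,0],[0,0,1]])@box([-.028,-.006,-.023],[.028,.006,.015]).T
    P=o+(D@(Q+np.array([[0],[0],[p[3]+v[1]]]))).T
    return [iou(hullmask(f,P),up(l[0]['pixels'])) for f,l in zip(fs,M['nut_grip']) if l]
best=max(((sum(nsc((t,n),p)),t,n) for t in np.arange(-1.6,1.6,.1) for n in np.arange(.03,.075,.005)))
m=minimize(lambda v:-sum(nsc(v,p)),best[1:],method='Nelder-Mead',options=dict(initial_simplex=[best[1:],(best[1]+.1,best[2]),(best[1],best[2]+.004)],maxiter=60))
print('nut',best,m.x,nsc(m.x,p))
o,D=frame(*p[:3]);print('nut_grip',o+D@[0,0,p[3]+m.x[1]],'hinge',pts(p)['lever_hinge'],'u',D[:,2])
E
```

```text
nut_grip [[([225.7, 203.3, 15.5, 12.9], 0.7, 230)], [([282.2, 178.6, 10.7, 16.8], 0.5, 85)]]
bridge [[([215.1, 157.9, 51.2, 81.4], 0.8, 1209)], [([243.5, 169.4, 64.3, 37.5], 0.63, 803)]]
lever [[([253.1, 161.7, 13.6, 35.1], 0.59, 218)], [([317.9, 142.1, 21.8, 20.6], 0.64, 410)]]
[ 0.6641 -0.0756  0.3394  0.0896  0.0422] [-2.8  1.4 -0.5  1.1  1.7  2.   0.3  1.7  3.   1.2  1.  -1.3 -0.7  0.3
 -1.   1.2 -1.1  0.8  2.2 -0.4 -1.8  1.7  0.4 -0.2]
bridge iou [np.float64(0.46988010527341845), np.float64(0.5999110913536342)]
nut (np.float64(1.4495356727245359), np.float64(0.2000000000000015), np.float64(0.04499999999999999)) [0.18986816 0.04449414] [np.float64(0.8314334222653408), np.float64(0.6235649546827795)]
nut_grip [ 0.59162757 -0.10120889  0.1948183 ] hinge [ 0.57441305 -0.01714439  0.17803049] u [-0.5408552  -0.19095964  0.81915204]
```

```bash
cat > ov.py <<'E'
from h import *
import pickle,sys
fs,M,L=pickle.load(open('d.pkl','rb'))
p=[float(a) for a in sys.argv[2:7]]; th=float(sys.argv[7]); ql=float(sys.argv[8])
o,D=frame(*p[:3]);g=lambda A:(o+(D@np.atleast_2d(A).T).T)
c,s=np.cos(th),np.sin(th)
bl=box([-.028,-.006,-.023],[.028,.006,.015])@np.array([[c,s,0],[-s,c,0],[0,0,1]])+[0,0,p[3]+p[4]]
a=.87-ql; d=np.array([0,np.cos(a),np.sin(a)]);n=np.array([0,-np.sin(a),np.cos(a)]);H=np.array([0,.085,p[3]+.024])
pd=np.array([H+r_*d+x*np.array([1,0,0])+z*n for r_ in(.04,.102) for x in(-.01,.01) for z in(-.0055,.0055)])
t=np.linspace(0,6.283,40)
S=[( [[-.1,-.1,0],[.1,-.1,0],[.1,.1,0],[-.1,.1,0]],0),(box([-.018,-.08,p[3]],[.018,.08,p[3]+.014]),1),(bl,1),(pd,1),(np.c_[.029*np.cos(t),.029*np.sin(t),t*0+.062],0)]
out=[]
for f,(x0,y0) in zip(fs,((190,140),(230,110))):
    k=5;im=cv2.resize(f['pixels'][y0:y0+115,x0:x0+78,::-1].copy(),None,fx=k,fy=k,interpolation=0)
    for i,(P,h) in enumerate(S):
        q=np.array([(proj(f,z)+.5-[x0,y0])*k for z in g(P)],np.float32)
        if h:q=cv2.convexHull(q)
        cv2.polylines(im,[np.int32(q)],True,[(0,255,0),(0,0,255),(255,0,255),(255,255,0),(0,255,255)][i],1)
    out.append(im)
cv2.imwrite(sys.argv[1],np.hstack(out))
E
python3 ov.py pics/o1.png .6641 -.0756 .3394 .0896 .0445 .19 .07
```

```text
(no output)
```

View pics/o1.png

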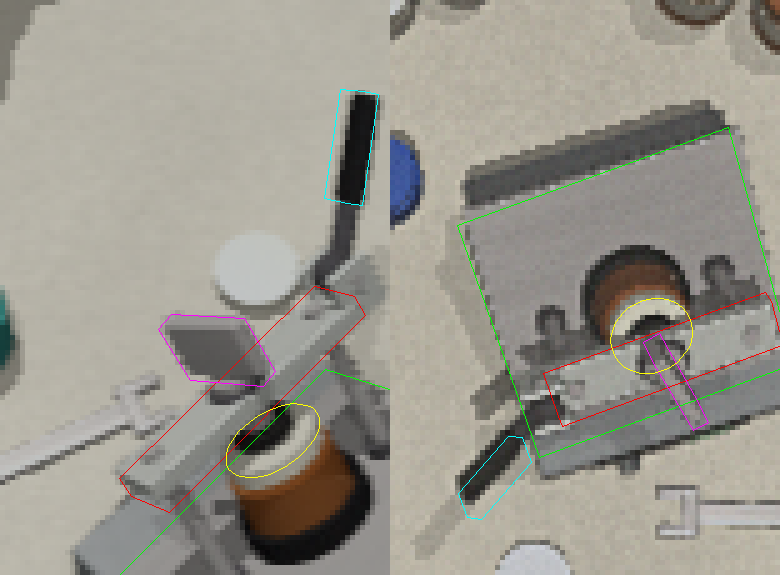

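```bash
python3 - <<'E'
from h import *
import pickle
fs,M,L=pickle.load(open('d.pkl','rb'))
px=lambda i,a,b:(np.array([a-(390 if i else 0),b])/5+[[190,140],[230,110]][i]-.5)
def prj(p):
    o,D=frame(*p[:3]);h=p[3];g=lambda a:o+D@np.array(a)
    a=.87-p[5];e=lambda r_:[0,.085+r_*np.cos(a),h+.024+r_*np.sin(a)]
    T=[(1,g([.1,.1,0]),(462,208),1),(1,g([.1,-.1,0]),(723,128),1),(1,g([-.1,.1,0]),(543,477),1),
     (0,g(e(.102)),(367,94),1),(0,g(e(.04)),(349,202),1),(1,g(e(.102)),(466,500),1),(1,g(e(.04)),(517,432),1),
     (0,g([-.018,-.08,h+.014]),(122,480),1),(0,g([.018,-.08,h+.014]),(170,500),.7)]
    R_=[w*(proj(fs[i],X)-px(i,*q)) for i,X,q,w in T]
    P={'nut_grip':g([0,0,h+p[4]]),'lever_hinge':g([0,.085,h+.024]),'bridge':g([0,0,h]),'seat_center':o}
    R_+=[.4*(proj(f,P[t])-l[0]['point']) for t in P for f,l in zip(fs,L[t]) if l]
    return np.r_[np.concatenate(R_),(h-.08925)/.001,(p[4]-.0445)/.004]
s=least_squares(prj,[.664,-.0756,.28,.089,.0445,.07],x_scale=[.01,.01,.1,.001,.01,.1],loss='soft_l1')
p=s.x;print(p.round(4));print(s.fun.round(1))
best=None
def nsc(v):
    o,D=frame(*p[:3]); c,s_=np.cos(v[0]),np.sin(v[0])
    Q=np.array([[c,-s_,0],[s_,c,0],[0,0,1]])@box([-.028,-.006,-.023],[.028,.006,.015]).T
    P=o+(D@(Q+np.array([[0],[0],[p[3]+v[1]]]))).T
    return sum(iou(hullmask(f,P),up(l[0]['pixels'])) for f,l in zip(fs,M['nut_grip']) if l)
m=max((nsc((t,n)),t,n) for t in np.arange(-.3,.8,.05) for n in np.arange(.034,.056,.002))
print(m)
import os;os.system('python3 ov.py pics/o2.png '+' '.join(map(str,[*p[:4],m[2],m[1],p[5]])))
E
```

```text
[ 0.6664 -0.0745  0.334   0.0893  0.0444  0.0771]
[-1.2  2.7  1.  -0.7 -1.2 -4.5 -0.1  0.1  0.   0.5 -0.1  0.3 -0.   2.6
  0.2  0.  -1.3 -0.5 -0.9  0.5 -0.3  0.3  1.1  1.   0.5  0.9  1.   0.2
 -0.1  0.7 -0.6  0.1  0.  -0. ]
(np.float64(1.461921441285082), np.float64(0.1999999999999999), np.float64(0.04600000000000001))
```

View pics/o2.png

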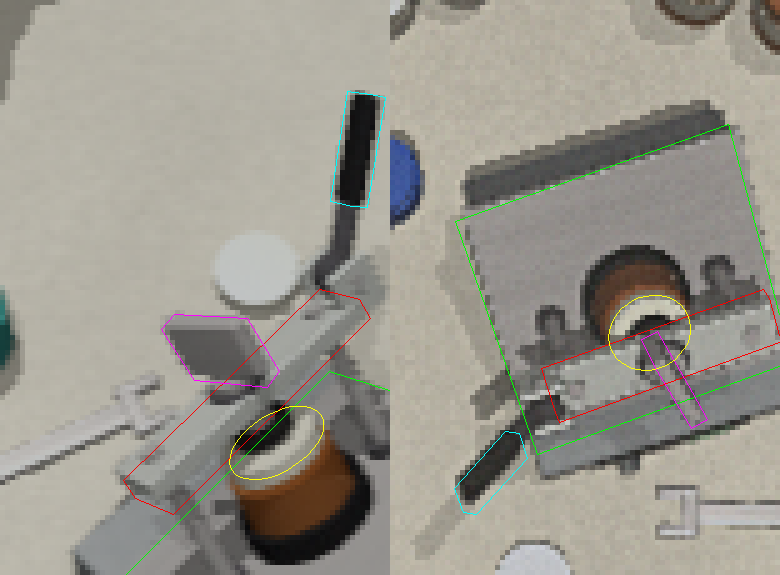

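```bash
python3 - <<'E'
from h import *
import pickle,os
fs,M,L=pickle.load(open('d.pkl','rb'))
px=lambda i,a,b:(np.array([a-(390 if i else 0),b])/5+[[190,140],[230,110]][i]-.5)
for ps in(.28,.30):
    def prj(v):
        p=[v[0],v[1],ps,.0893,v[2],v[3]];o,D=frame(*p[:3]);h=p[3];g=lambda a:o+D@np.array(a)
        a=.87-p[5];e=lambda r_:[0,.085+r_*np.cos(a),h+.024+r_*np.sin(a)]
        T=[(1,g([.1,.1,0]),(462,208),.6),(1,g([.1,-.1,0]),(723,128),.6),
         (0,g(e(.102)),(367,94),1),(0,g(e(.04)),(349,202),1),(1,g(e(.102)),(466,500),1),(1,g(e(.04)),(517,432),1),
         (0,g([-.018,-.08,h+.014]),(122,480),1)]
        R_=[w*(proj(fs[i],X)-px(i,*q)) for i,X,q,w in T]
        P={'nut_grip':g([0,0,h+p[4]]),'lever_hinge':g([0,.085,h+.024]),'bridge':g([0,0,h]),'seat_center':o}
        R_+=[.4*(proj(f,P[t])-l[0]['point']) for t in P for f,l in zip(fs,L[t]) if l]
        return np.r_[np.concatenate(R_),(p[4]-.0445)/.004]
    s=least_squares(prj,[.664,-.0756,.0445,.07],x_scale=[.01,.01,.01,.1],loss='soft_l1')
    v=s.x;p=[v[0],v[1],ps,.0893,v[2],v[3]];print(np.round(p,4),s.cost);print(s.fun.round(1))
    def nsc(w):
        o,D=frame(*p[:3]); c,s_=np.cos(w[0]),np.sin(w[0])
        Q=np.array([[c,-s_,0],[s_,c,0],[0,0,1]])@box([-.028,-.006,-.023],[.028,.006,.015]).T+np.array([[w[2]],[w[3]],[p[3]+w[1]]])
        P=o+(D@Q).T
        return sum(iou(hullmask(f,P),up(l[0]['pixels'])) for f,l in zip(fs,M['nut_grip']) if l)
    x0=np.array([.23,.045,0,0]);m=minimize(lambda w:-nsc(w),x0,method='Nelder-Mead',options=dict(maxiter=120,initial_simplex=[x0]+[x0+d for d in np.diag([.2,.006,.006,.006])]))
    print('nut',m.x.round(4),m.fun); w=m.x
    o,D=frame(*p[:3]); print('grip by model',o+D@[0,0,.0893+v[2]],'by mask',o+D@[w[2],w[3],.0893+w[1]],'hinge',o+D@[0,.085,.1133])
os.system('python3 ov.py pics/o3.png '+' '.join(map(str,[*p[:4],w[1],w[0],p[5]])))
E
```

```text
[ 0.666  -0.0755  0.28    0.0893  0.044  -0.0352] 7.804915403678636
[-0.1  0.6  1.8  0.3 -0.   0.1  1.   0.7  0.6 -1.1 -0.4  1.5 -0.3 -1.9
 -0.6  0.1 -0.7  0.5  1.8  1.1  0.6  0.6  0.8  0.4 -0.3  0.7 -0.5  0.1
 -0.1]
nut [ 2.932e-01  4.570e-02  1.000e-04 -2.600e-03] -1.5205206139410525
grip by model [ 0.59246387 -0.09660664  0.19423277] by mask [ 0.5923958  -0.09928224  0.19563424] hinge [ 0.58002519 -0.011739    0.17780993]
[ 0.6663 -0.0751  0.3     0.0893  0.0442  0.0047] 6.415068241508373
[-0.3  0.9  1.4  0.  -0.   0.1  0.7  0.7  0.4 -0.6 -0.3  1.9 -0.1 -1.2
 -0.7  0.3 -0.5  0.4  1.5  1.1  0.5  0.7  0.9  0.3 -0.2  0.7 -0.5  0.1
 -0.1]
nut [ 0.2496  0.0453 -0.004  -0.0011] -1.5155972797375135
grip by model [ 0.59313716 -0.09777588  0.19438785] by mask [ 0.58975305 -0.10000001  0.19294684] hinge [ 0.57910748 -0.01314189  0.17780993]
```

View pics/o3.png

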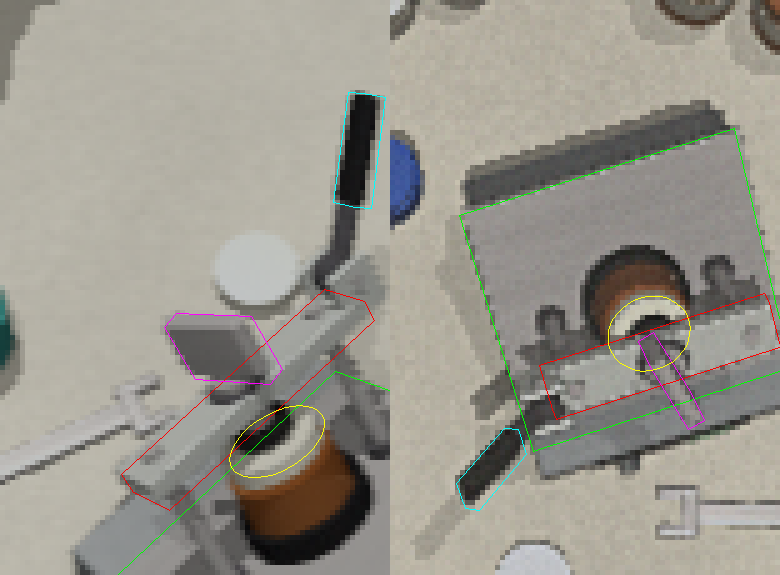

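```bash
cat >> h.py <<'E'
PS,TH=.29,.26
NG=np.array([.5915,-.0990,.194])
D=frame(0,0,PS)[1]; U=D[:,2]
def nutpose(back,th=TH):
    x=D@[np.cos(th),np.sin(th),0]; z=-U; return NG+back*U, np.c_[x,np.cross(z,x),z]
def go(P,Rm,ob=None):
    ob=ob or r.get_obs(); R0=rot(ob['orientation'])
    print('shift',(R0.T@(P-ob['tcp_pos'])/.25).round(3),'turn',(R.from_matrix(R0.T@Rm).as_rotvec()/(np.pi/2)).round(3),'tcp',ob['tcp_pos'].round(4),'j',ob['joints'].round(2),'t',ob['clock'])
E
python3 -c "
from h import *
go(*nutpose(.12))"
```

```text
shift [ 1.7   -1.376 -0.244] turn [-0.079  0.381 -0.068] tcp [ 0.2874 -0.6108  0.2313] j [ 1.02  0.48  0.02  1.56 -0.01  1.11 -0.08] t 2.2
```

Call:
{"method": "apply_moves", "body": {
  "rows": [
    [0.85,-0.69,-0.3,0,0,0],
    [0.85,-0.69,-0.3,0,0,0],
    [0.85,-0.69,-0.3,0,0,0],
    [0.85,-0.69,-0.3,0,0,0],
    [0.85,-0.69,-0.3,0,0,0]
  ],
  "claw": 1,
  "newtons": 40
}}

```text
clock: 2.82
tcp_pos: [0.4083, -0.361, 0.3076]
orientation: [3.064, 0.691, 0.003]
contact_force: [-0.3, -0.4, -0.4]
grip_width: 0.0854
gripper_force: 0.0
```

```bash
python3 -c "
from h import *
go(*nutpose(.12))"
```

```text
shift [ 0.84  -0.674  0.062] turn [-0.079  0.38  -0.065] tcp [ 0.4083 -0.361   0.3076] j [ 0.69  0.2  -0.09  1.77  0.02  1.17 -0.54] t 2.825
```

Call:
{"method": "apply_moves", "body": {
  "rows": [
    [0.84,-0.67,0.06,-0.079,0.38,-0.065],
    [0.84,-0.67,0.06,-0.079,0.38,-0.065],
    [0.84,-0.67,0.06,-0.079,0.38,-0.065],
    [0.84,-0.67,0.06,-0.079,0.38,-0.065],
    [0.84,-0.67,0.06,-0.079,0.38,-0.065]
  ]
}}

```text
clock: 3.45
tcp_pos: [0.5244, -0.1197, 0.2907]
orientation: [-2.875, -0.809, -0.939]
contact_force: [-0.5, -1.1, -0.8]
grip_width: 0.0854
gripper_force: 0.0
```

```bash
python3 -c "
from h import *
go(*nutpose(.12));go(*nutpose(-.015))"
```

```text
shift [ 0.009 -0.001 -0.002] turn [-0.001  0.001 -0.001] tcp [ 0.5244 -0.1197  0.2907] j [ 0.63  0.01 -0.33  2.17 -0.67  0.54 -0.21] t 3.45
shift [0.009 0.    0.538] turn [-0.001  0.001 -0.001] tcp [ 0.5244 -0.1197  0.2907] j [ 0.63  0.01 -0.33  2.17 -0.67  0.54 -0.21] t 3.45
```

Call:
{"method": "apply_moves", "body": {
  "rows": [
    [0.009,0,0.15,0,0,0],
    [0.009,0,0.3,0,0,0],
    [0.009,0,0.42,0,0,0],
    [0.009,0,0.5,0,0,0],
    [0.009,0,0.5,0,0,0]
  ]
}}

```text
clock: 4.08
tcp_pos: [0.5949, -0.1012, 0.1889]
orientation: [-2.877, -0.805, -0.937]
contact_force: [-0.2, -0.3, 0.2]
grip_width: 0.0849
gripper_force: 0.0
```

```bash
python3 -c "
from h import *
go(*nutpose(-.015))
a=r.grab_frame('scene')['pixels'][150:265,180:280,::-1];b=r.grab_frame('top')['pixels'][120:235,230:330,::-1]
cv2.imwrite('pics/g1.png',cv2.resize(np.hstack([a,b]),None,fx=4,fy=4,interpolation=0))"
```

```text
shift [ 0.006 -0.011  0.037] turn [-0.001  0.002 -0.003] tcp [ 0.5949 -0.1012  0.1889] j [ 0.57  0.27 -0.4   2.16 -0.75  0.26 -0.13] t 4.075
```

View pics/g1.png

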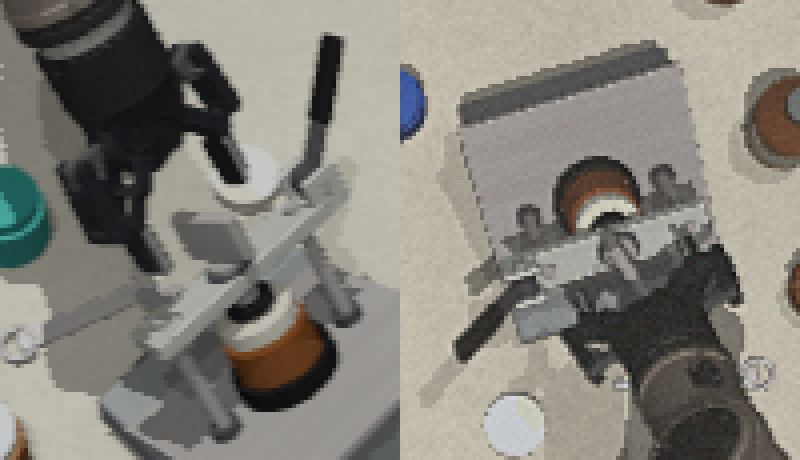

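```bash
python3 -c "
from h import *
fs=[r.grab_frame('scene'),r.grab_frame('top')]
ob=r.get_obs();Rm=rot(ob['orientation'])
for n,f,o in zip('st',fs,[(180,150),(130,120)]):
  for y in(-.0425,0,.0425):
    print(n,y,((proj(f,ob['tcp_pos']+Rm@[0,y,-.013])+.5-o)*4).round(0), ((proj(f,ob['tcp_pos']+Rm@[.028,y,-.013])+.5-o)*4).round(0))
  l=r.landmark_of(f,'nut_grip');print([(((np.array(x['point'])+.5-o)*4).round(0),x['conf']) for x in l], ((proj(f,NG)+.5-o)*4).round(0))
"
```

```text
s -0.0425 [238. 188.] [268. 189.]
s 0 [203. 229.] [234. 230.]
s 0.0425 [168. 271.] [198. 274.]
[(array([224., 236.]), 0.51)] [214. 235.]
t -0.0425 [590. 297.] [574. 272.]
t 0 [635. 272.] [619. 247.]
t 0.0425 [680. 246.] [665. 221.]
[(array([634., 273.]), 0.64)] [627. 268.]
```

Call:
{"method": "apply_moves", "body": {
  "rows": [
    [0.01,-0.005,0.037,0,0,0],
    [0.01,-0.005,0.037,0,0,0]
  ]
}}

```text
clock: 4.62
tcp_pos: [0.6015, -0.0975, 0.1834]
orientation: [-2.877, -0.805, -0.939]
contact_force: [-0.6, -0.5, -0.1]
grip_width: 0.0853
gripper_force: 0.0
```

Call:
{"method": "apply_moves", "body": {
  "rows": [
    [0,0,0,0,0,0],
    [0,0,0,0,0,0],
    [0,0,0,0,0,0],
    [0,0,0,0,0,0],
    [0,0,0,0,0,0]
  ],
  "claw": 0,
  "newtons": 40
}}

```text
clock: 5.25
tcp_pos: [0.6004, -0.0967, 0.1836]
orientation: [-2.876, -0.807, -0.938]
contact_force: [-6.2, 2.3, 6.1]
grip_width: 0.0115
gripper_force: 40.8
```

```bash
python3 -c "
from h import *
o=r.get_obs()
go(*nutpose(-.015));print({k:np.round(o[k],3) for k in('contact_force','moment','grip_width','gripper_force')})"
```

```text
shift [-0.006 -0.003  0.005] turn [-0.001  0.001 -0.002] tcp [ 0.6004 -0.0967  0.1836] j [ 0.56  0.28 -0.4   2.16 -0.75  0.24 -0.14] t 5.25
{'contact_force': array([-6.236,  2.257,  6.1  ]), 'moment': array([0.303, 0.986, 0.607]), 'grip_width': np.float64(0.011), 'gripper_force': np.float64(40.823)}
```

```bash
cat > snap.py <<'E'
from h import *
import sys
def main(tag,n=5):
    A=np.mean([r.grab_frame('scene')['pixels'].astype(float) for _ in range(n)],0); np.save(f's_{tag}.npy',A)
    o=r.get_obs();Rm=rot(o['orientation'])
    x0=nutpose(0,0)[1]; rel=R.from_matrix(x0.T@Rm).as_rotvec()
    print('ang',rel.round(3),'F tool',(Rm.T@o['contact_force']).round(1),'M',(Rm.T@o['moment']).round(2),'j',o['joints'].round(2),'pos',((o['tcp_pos']-NG)@D).round(4),'t',round(o['clock'],2))
if __name__=='__main__': main(sys.argv[1])
E
python3 snap.py a0
```

```text
ang [ 0.002 -0.002 -0.257] F tool [-0.6 -4.2 -6.5] M [ 0.96 -0.62 -0.17] j [ 0.56  0.28 -0.4   2.16 -0.75  0.24 -0.14] pos [ 0.0015 -0.0003 -0.0138] t 5.5
```

Call:
{"method": "apply_moves", "body": {
  "rows": [
    [0,0,0,0,0,0.06],
    [0,0,0,0,0,0.12],
    [0,0,0,0,0,0.12]
  ]
}}

```text
clock: 5.88
tcp_pos: [0.6005, -0.0969, 0.1836]
orientation: [-2.888, -0.522, -0.916]
contact_force: [-7.1, 1.6, 4.8]
grip_width: 0.0112
gripper_force: 40.2
```

```bash
python3 snap.py a1; python3 -c "
import numpy as np
a,b=np.load('s_a0.npy'),np.load('s_a1.npy')
d=np.abs(b-a).sum(2);print(d[205:250,222:272:1].astype(int)//8 .__int__() if 0 else (d[205:245:2,222:272:2]/3).astype(int))"
```

```text
ang [ 0.001 -0.002 -0.068] F tool [-0.3 -3.2 -6.5] M [ 0.81 -0.8   0.05] j [ 0.51  0.28 -0.35  2.16 -0.8   0.25 -0.28] pos [ 0.0016 -0.0006 -0.0138] t 6.12
[[ 0  5  1 44 24 30 11 10 64 18  0  0  0  0  0  0  0  0  0  0  0  0  0  0
   0]
 [74 12  2 15 34 22  4 15  9 42 12  0  0  0  0  0  0  0  0  0  0  0  0  0
   0]
 [ 0  2  0  1 44 10  3 13  7  2 17  0  0  0  0  0  0  0  0  0  0  0  0  0
   0]
 [ 0  0  0  7 18 25 17  1 23  5 44  0  0  0  0  0  0  0  0  0  0  0  0  0
   0]
 [ 0  0  6  4  7 31  0  5 13 13  2 11  0  0  0  0  0  0  0  0  0  0  0  0
   0]
 [ 0  0  0  0  0  2  4  1  3 42 39 12  0  0  0  0  0  0  0  0  0  0  0  0
   0]
 [ 0  0  0  0  0  1 16  3 17  8  5 11  0  0  0  0  0  0  0  0  0  0  0  0
   0]
 [ 0  0  0  0  0  0 11  0  0 37  0  9  0  0  0  0  0  0  0  0  0  0  0  0
   0]
 [11  0  0  0  0  0  0  0  0  8 12 10 11  0  0  0  0  0  0  0  0  0  0  0
   0]
 [ 6  1  0 60  0  0  0  0  0  0  1  0  0  0  0  0  0  0  0  0  0  0  0  0
   0]
 [ 0  0 61  0  0  0  0  0  0  2 15 24  1 21  0  0  0  0  0  0  0  0  0  0
   0]
 [35 26  0  0  0  0  0  0  0  0  6  2 22  0  0  0  0  0  0  0  0  0  0  0
   0]
 [ 0  0  0  0  0  0  0  0  0  0  0 24  0  0  0  0  0  0  0  0  0  0  0  0
   0]
 [ 0  0  0  0  0  0  0  0  0 12 26  0  0  0  0  0  0  0  0  0  0  0  0  0
   0]
 [ 0  0  0  0  0  0  0  0  0  0  0  0  0  0  0  0  0  0  0  0  0  0  0  0
   0]
 [ 0  0  0  0  0  0  0  0  0  0  0  0  0  0  0  0  0  0  0  0  0  0  0  0
   0]
 [ 0  0  0  0  0  0  0  0  0  0  0  0  0  0  0  0  0  0  0  0  0  0  0  0
   0]
 [ 0  0  0  0  0  0  0  0  0  0  0  0  0  0  0  0  0  0  0  0  0  0  0  0
   0]
 [ 0  0  0  0  0  0  0  0  0  0  0  0  0  0  0  0  0  0  0  0  0  0  0  0
   0]
 [ 0  0  0  0  0  0  0  0  0  0  0  0  0  0  0  0  0  0  0  0  0  0  0  0
   0]]
```

Call:
{"method": "apply_moves", "body": {
  "rows": [
    [0,0,0,0,0,0.08],
    [0,0,0,0,0,0.15],
    [0,0,0,0,0,0.15]
  ]
}}

```text
clock: 6.5
tcp_pos: [0.6005, -0.0972, 0.1836]
orientation: [-2.868, -0.174, -0.879]
contact_force: [-5.5, 1.5, 4.4]
grip_width: 0.0112
gripper_force: 40.1
```

```bash
cat > cmp.py <<'E'
import numpy as np,sys,snap
snap.main(sys.argv[2],2)
a,b=np.load(f's_{sys.argv[1]}.npy'),np.load(f's_{sys.argv[2]}.npy')
d=np.abs(b-a).mean(2);R_=d[220:240,236:260]
print('padsum',R_[3:].sum().round(0));print(R_.astype(int)[2:14])
E
python3 cmp.py a1 a2
```

```text
ang [ 0.    -0.002  0.168] F tool [-1.8 -3.5 -6.3] M [ 0.46 -0.96  0.11] j [ 0.46  0.27 -0.29  2.16 -0.86  0.26 -0.46] pos [ 0.0015 -0.0008 -0.0138] t 6.6
padsum 856.0
[[ 0  0  0  8 20 11  0  2  3  0  2  1  1  0  0  0  0  0  0  0  0  0  0  0]
 [ 0  0  0 10 17  2  0  1  2  8  4  4  0  0  0  0  0  0  0  0  0  0  0  0]
 [ 0  0  0  0  2  3  6  1  0  4  4  1  0  0  0  0  0  0  0  0  0  0  0  0]
 [ 0  0  0  1  3  3  2  6 12  5  2  4 44 17  0  0  0  0  0  0  0  0  0  0]
 [ 0  0  0  0  0 15 40 26  0  1  3  9 31 16  0  0  0  0  0  0  0  0  0  0]
 [14  0  3  8 18 13  6  5  3  4  1  6  2  0  0  0  0  0  0  0  0  0  0  0]
 [ 0  1  0  0  0  5  1  4  0  3 16  5  0  0  0  0  0  0  0  0  0  0  0  0]
 [ 0  0  0  1  3  0  2  1 22 61 28  0  0  0  0  0  0  0  0  0  0  0  0  0]
 [ 0  0  0  1  0  1 22 11 23 15  0  0  0  0  0  0  0  0  0  0  0  0  0  0]
 [ 0  0  9 23 36 26  2  0  0  0  0  0  0  0  0  0  0  0  0  0  0  0  0  0]
 [ 0  0  0  0  0  0  0  0  0  0  0  0  0  0  0  0  0  0  0  0  0  0  0  0]
 [ 0  0  0  0  0  0  0  0  0  0  0  0  0  0  0  0  0  0  0  0  0  0  0  0]]
```

Call:
{"method": "apply_moves", "body": {
  "rows": [
    [0,0,0,0,0,0.05],
    [0,0,0,0,0,0.05]
  ]
}}

```text
clock: 6.85
tcp_pos: [0.6005, -0.0972, 0.1836]
orientation: [-2.854, -0.062, -0.864]
contact_force: [-5.6, 1.4, 4.8]
grip_width: 0.0114
gripper_force: 40.2
```

```bash
python3 cmp.py a2 a3
```

```text
ang [ 0.    -0.002  0.246] F tool [-1.8 -1.9 -6.4] M [ 0.28 -1.08 -0.  ] j [ 0.45  0.27 -0.28  2.16 -0.87  0.26 -0.53] pos [ 0.0015 -0.0009 -0.0138] t 6.95
padsum 570.0
[[ 0  0  9 12  0  0  0  6 11  1  0  0  0  0  0  0  0  0  0  0  0  0  0  0]
 [ 0  0  8 11  0  0  0  0  1  0  0  0  1  0  0  0  0  0  0  0  0  0  0  0]
 [ 0  0  0  0  0  2  2  0  4 11  4  3  1  0  0  0  0  0  0  0  0  0  0  0]
 [ 0  0  0  0  0  0  0  7 14  0  0  0 64 22  0  0  0  0  0  0  0  0  0  0]
 [ 0  0  0  0  0  0  0  0  0  1  1  2  0  0  0  0  0  0  0  0  0  0  0  0]
 [ 0  0  2  0  8 18 13  0  0  1  1 31  9  0  0  0  0  0  0  0  0  0  0  0]
 [ 0  0  2  2  1  1  0  2  3  0 26  8  0  0  0  0  0  0  0  0  0  0  0  0]
 [ 0  0  0  0  0  2  0  1  1  0  0  0  0  0  0  0  0  0  0  0  0  0  0  0]
 [ 0  0  0  0  0  0  2 32 40 13  0  0  0  0  0  0  0  0  0  0  0  1  0  0]
 [ 0  0  0  7 11  0 22 15  0  0  0  0  0  0  0  0  0  0  0  0  0  0  0  0]
 [ 0  0  0  0  0  0  0  0  0  0  0  0  0  0  0  0  0  0  0  0  0  0  0  0]
 [ 0  0  0  0  0  0  0  0  0  0  0  0  0  0  0  0  0  1  0  0  0  0  0  0]]
```

Call:
{"method": "apply_moves", "body": {
  "rows": [
    [0,0,0,0,0,0.05],
    [0,0,0,0,0,0.05]
  ]
}}

```text
clock: 7.2
tcp_pos: [0.6005, -0.0973, 0.1835]
orientation: [-2.835, 0.05, -0.849]
contact_force: [-5.1, 1.1, 4.6]
grip_width: 0.0111
gripper_force: 40.2
```

```bash
python3 cmp.py a3 a4
```

```text
ang [-0.    -0.002  0.325] F tool [-3.  -1.5 -7.2] M [ 0.21 -1.07 -0.05] j [ 0.43  0.27 -0.26  2.17 -0.89  0.27 -0.59] pos [ 0.0015 -0.001  -0.0138] t 7.3
padsum 291.0
[[ 0  0  0  0  0  0  0  0  1  0  0  0  0  0  0  0  0  0  0  0  0  0  0  0]
 [ 0  0  0  0  0  0  0  0  0  0  1  0  0  0  0  0  0  0  0  0  0  0  0  0]
 [ 0  0  0  0  0  0  0  0  5 13  4  5  0  0  0  0  0  0  0  0  0  0  0  0]
 [ 0  0  0  0  0  1  0  0  2  9  0  1  0  0  0  0  0  0  0  0  0  0  0  0]
 [ 0  0  0  0  0  0  7 20 11  0  0  0  0  0  0  0  0  0  0  0  0  0  0  0]
 [ 0  1  1  0  0  0  0  0  1  0  0  0  0  0  0  0  0  0  0  0  0  0  0  0]
 [ 0  0  1  1  0  0  1  0  0  0  0  0  0  0  0  0  0  0  0  0  0  0  0  0]
 [ 0  0  1  1  0  0  0  0  0  0  0  0  0  0  0  0  0  0  0  0  0  0  0  0]
 [ 0  0  0  0  0  0  0 27 10  0  0  0  0  0  0  0  0  0  0  0  0  0  1  0]
 [ 0  0  0  0  0  0 20 13  0  0  0  0  0  0  0  0  0  0  0  0  0  1  0  0]
 [ 0  0  0  0  0  0  0  0  0  0  0  0  0  0  0  0  0  0  0  0  0  0  0  0]
 [ 0  0  0  0  0  0  0  0  0  0  0  0  0  0  0  0  0  0  0  0  0  0  0  0]]
```

Call:
{"method": "apply_moves", "body": {
  "rows": [
    [0,0,0,0,0,0.05],
    [0,0,0,0,0,0.05]
  ]
}}

```text
clock: 7.55
tcp_pos: [0.6005, -0.0974, 0.1835]
orientation: [-2.812, 0.161, -0.832]
contact_force: [-4.7, 1.1, 4.1]
grip_width: 0.0112
gripper_force: 40.2
```

```bash
python3 cmp.py a4 a5
```

```text
ang [-0.    -0.002  0.404] F tool [-2.7 -2.3 -6.1] M [ 0.09 -1.07 -0.04] j [ 0.41  0.27 -0.24  2.17 -0.91  0.27 -0.65] pos [ 0.0014 -0.0011 -0.0138] t 7.65
padsum 164.0
[[ 0 10 14  0  9 12  0  0  0  0  0  1  0  0  0  0  0  0  0  0  0  0  0  0]
 [ 0  0  0  0  1  3  0  0  0  0  0  0  0  0  0  0  0  0  0  0  0  0  0  0]
 [ 0  0  0  0  0  0  0  0  0  0  0  1  0  0  0  0  0  0  0  0  0  0  0  0]
 [ 0  0  0  0  0  0  0  0  0  0  0  1  0  0  0  0  0  0  0  0  0  0  0  0]
 [ 0  0  0  0  0  0  0  0  0  0  0  1  0  0  0  0  0  0  0  0  0  0  0  0]
 [ 0  0  1  0  0  0  0  0  0  0  0  0  0  0  0  0  0  0  0  0  0  0  0  0]
 [ 0  0  1  0  0  6  5  0  0  0  0  0  0  0  0  0  0  0  0  0  0  0  0  0]
 [ 0  0  0  1  0  0  0  0  0  0  0  0  0  0  0  0  0  0  0  0  0  0  0  0]
 [ 0  0  0  0  1  1  0  0  0  0  0  0  0  0  0  0  0  0  0  1  0  0  1  0]
 [ 1  0  0  0  1  0  0  0  0  0  0  0  0  0  0  0  0  0  0  0  0  1  0  0]
 [ 0  0  0  0  0  0  0  0  0  0  0  0  0  0  0  0  0  0  0  0  1  0  1  1]
 [ 0  0  0  0  0  0  0  0  0  0  0  0  0  0  0  0  0  0  0  0  0  0  0  1]]
```

Call:
{"method": "apply_moves", "body": {
  "rows": [
    [0,0,0,0,0,-0.05],
    [0,0,0,0,0,-0.05]
  ]
}}

```text
clock: 7.9
tcp_pos: [0.6006, -0.0973, 0.1836]
orientation: [-2.835, 0.049, -0.849]
contact_force: [-5.5, 2.0, 3.9]
grip_width: 0.0109
gripper_force: 40.0
```

```bash
python3 cmp.py a5 a6; python3 - <<'E'
import numpy as np
I={k:np.load(f's_a{k}.npy')[224:234,236:260] for k in range(1,7)}
for i in I: print([int(np.abs(I[i]-I[j]).mean(2).sum()) for j in I])
J={k:np.load(f's_a{k}.npy')[234:262,234:275] for k in range(1,7)}
print('jar')
for i in J: print([int(np.abs(J[i]-J[j]).mean(2).sum()) for j in J])
E
```

```text
ang [-0.    -0.002  0.325] F tool [-2.4 -3.2 -5.7] M [ 0.23 -0.97  0.02] j [ 0.43  0.27 -0.26  2.17 -0.89  0.27 -0.59] pos [ 0.0016 -0.001  -0.0138] t 8.0
padsum 170.0
[[ 0  9 13  0  9 12  0  0  0  1  0  0  0  0  0  0  0  0  0  0  0  0  0  0]
 [ 0  0  0  0  2  2  0  0  0  0  0  0  0  0  0  0  0  0  0  0  0  0  0  0]
 [ 0  0  0  0  0  0  0  0  0  0  1  0  0  0  0  0  0  0  0  0  0  0  0  0]
 [ 0  0  0  0  0  0  0  0  0  0  2  0  0  0  0  0  0  0  0  0  0  0  0  0]
 [ 0  0  0  1  0  0  0  0  0  0  0  0  0  0  0  0  0  0  0  0  0  0  0  0]
 [ 0  1  1  1  0  0  0  0  0  0  0  0  0  0  0  0  0  0  0  0  0  0  0  0]
 [ 0  0  0  0  0  5  5  1  0  1  0  0  0  0  0  0  0  0  0  0  0  0  0  0]
 [ 0  0  0  1  1  0  1  0  0  0  0  0  0  0  0  0  0  0  0  0  0  0  0  0]
 [ 0  0  1  0  0  0  1  0  0  0  0  0  0  0  0  0  0  0  0  0  0  0  1  0]
 [ 0  0  0  0  0  0  0  0  0  0  0  0  0  0  0  0  0  0  0  0  0  0  0  0]
 [ 0  0  0  0  0  0  0  0  0  0  0  0  0  0  0  0  0  0  0  1  0  0  0  0]
 [ 0  0  0  0  0  0  0  0  0  0  0  0  0  0  0  0  0  0  0  0  0  0  0  1]]
[0, 745, 956, 1076, 1087, 1082]
[745, 0, 493, 623, 641, 629]
[956, 493, 0, 231, 242, 240]
[1076, 623, 231, 0, 98, 84]
[1087, 641, 242, 98, 0, 99]
[1082, 629, 240, 84, 99, 0]
jar
[0, 391, 388, 402, 412, 396]
[391, 0, 431, 438, 439, 427]
[388, 431, 0, 418, 441, 427]
[402, 438, 418, 0, 399, 420]
[412, 439, 441, 399, 0, 427]
[396, 427, 427, 420, 427, 0]
```

Call:
{"method": "apply_moves", "body": {
  "rows": [
    [0,0,0,0,0,-0.02],
    [0,0,0,0,0,-0.02]
  ]
}}

```text
clock: 8.25
tcp_pos: [0.6006, -0.0973, 0.1836]
orientation: [-2.843, 0.005, -0.855]
contact_force: [-4.0, 1.4, 4.3]
grip_width: 0.0113
gripper_force: 40.0
```

```bash
python3 cmp.py a4 a7|head -2; python3 - <<'E'
import numpy as np
I={k:np.load(f's_a{k}.npy')[224:234,236:260] for k in range(1,8)}
print([int(np.abs(I[7]-I[j]).mean(2).sum()) for j in I])
E
```

```text
ang [ 0.    -0.002  0.294] F tool [-2.6 -2.1 -6.1] M [ 0.31 -0.96  0.08] j [ 0.44  0.27 -0.26  2.16 -0.89  0.26 -0.56] pos [ 0.0016 -0.001  -0.0138] t 8.35
padsum 144.0
[1083, 625, 234, 85, 95, 93, 0]
```

Call:
{"method": "apply_moves", "body": {
  "rows": [
    [0,0,0,0,0,0],
    [0,0,0,0,0,0],
    [0,0,0,0,0,0],
    [0,0,0,0,0,0],
    [0,0,0,0,0,0]
  ],
  "claw": 0.7
}}

```text
clock: 8.98
tcp_pos: [0.6013, -0.0982, 0.1837]
orientation: [-2.844, 0.007, -0.857]
contact_force: [-0.1, -0.1, 1.1]
grip_width: 0.0602
gripper_force: 0.0
```

```bash
python3 cmp.py a7 a8|head -2; python3 - <<'E'
import numpy as np
from h import *
I={k:np.load(f's_a{k}.npy')[224:234,236:260] for k in range(1,9)}
print([int(np.abs(I[8]-I[j]).mean(2).sum()) for j in I], r.get_obs()['grip_width'])
for ps in(.28,.29,.30):
    o,D_=frame(.6662,-.0753,ps); print('hinge',o+D_@[0,.085,.1133],'rel NG',D.T@(o+D_@[0,.085,.1133]-NG))
E
```

```text
ang [-0.002 -0.001  0.294] F tool [-0.6 -0.7  0.7] M [-0.19 -0.56 -0.02] j [ 0.43  0.27 -0.26  2.16 -0.89  0.26 -0.56] pos [ 0.002 -0.002 -0.014] t 9.07
padsum 189.0
[1097, 651, 258, 122, 138, 132, 130, 0] 0.05984451946189683
hinge [ 0.58025442 -0.01156959  0.17780993] rel NG [ 0.00236612  0.08699535 -0.0214212 ]
hinge [ 0.57962142 -0.01243222  0.17780993] rel NG [ 0.00166719  0.08634975 -0.02093181]
hinge [ 0.57899708 -0.01330114  0.17780993] rel NG [ 0.00097358  0.08569565 -0.02044614]
```

Call:
{"method": "apply_moves", "body": {
  "rows": [
    [0,0,-0.12,0,0,0],
    [0,0,-0.3,0,0,0],
    [0,0,-0.5,0,0,0],
    [0,0,-0.5,0,0,0]
  ]
}}

```text
clock: 9.57
tcp_pos: [0.533, -0.12, 0.2899]
orientation: [-2.844, 0.008, -0.867]
contact_force: [-0.1, -0.1, -0.5]
grip_width: 0.0597
gripper_force: 0.0
```

```bash
cat >> h.py <<'E'
HG=NG+D@[.001,.0855,-.0208]
def leverpose(q,gap,rr=.08,w=.012,tilt=20,dx=0.):
    a=.87-q; d=np.array([0,np.cos(a),np.sin(a)]);n=np.array([0,-np.sin(a),np.cos(a)])
    P=HG+D@(rr*d+(.0055+w*abs(n[1])+gap)*n+[dx,0,0])
    T=D@R.from_euler('y',tilt,degrees=True).as_matrix()  # tilt back towards vertical
    z=-T[:,2]; x=T[:,0]
    return P,np.c_[x,np.cross(z,x),z]
E
python3 -c "
from h import *
print(leverpose(0,.02)[1].round(3))
go(*leverpose(0,.05));go(*leverpose(0,.01))
for q in(0,.5,1,1.5):print(leverpose(q,0)[0].round(4))
a=r.grab_frame('scene')['pixels'][150:265,180:280,::-1];b=r.grab_frame('top')['pixels'][120:235,230:330,::-1]
cv2.imwrite('pics/g2.png',cv2.resize(np.hstack([a,b]),None,fx=4,fy=4,interpolation=0))"
```

```text
[[ 0.926  0.286  0.248]
 [ 0.276 -0.958  0.074]
 [ 0.259  0.    -0.966]]
shift [-0.118 -0.346  0.126] turn [-0.029 -0.223 -0.186] tcp [ 0.533  -0.12    0.2899] j [ 0.41  0.01 -0.12  2.18 -0.67  0.52 -0.76] t 9.575
shift [-0.154 -0.463  0.229] turn [-0.029 -0.223 -0.186] tcp [ 0.533  -0.12    0.2899] j [ 0.41  0.01 -0.12  2.18 -0.67  0.52 -0.76] t 9.575
[0.5289 0.0137 0.2354]
[0.538  0.0484 0.2087]
[0.5582 0.064  0.1748]
[0.579  0.0617 0.1472]
```

View pics/g2.png

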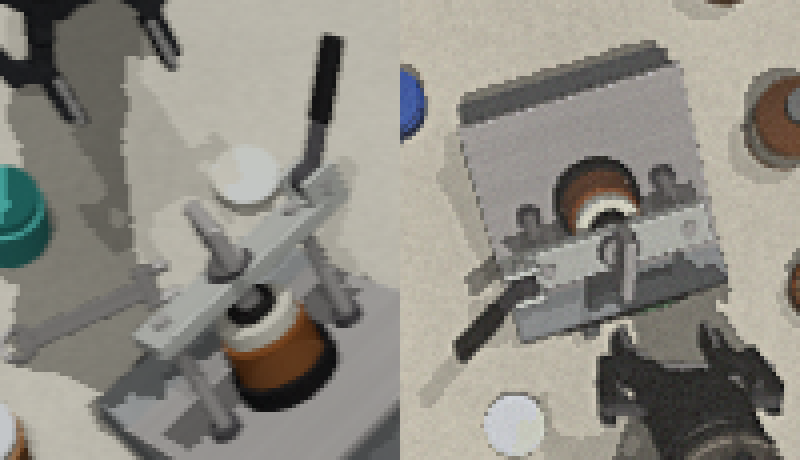

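Call:
{"method": "apply_moves", "body": {
  "rows": [
    [-0.118,-0.346,0.1,-0.029,-0.223,-0.186],
    [-0.118,-0.346,0.1,-0.029,-0.223,-0.186],
    [-0.118,-0.346,0.1,-0.029,-0.223,-0.186],
    [-0.118,-0.346,0.1,-0.029,-0.223,-0.186],
    [-0.118,-0.346,0.1,-0.029,-0.223,-0.186]
  ],
  "claw": 0
}}

```text
clock: 10.3
tcp_pos: [0.5172, -0.0279, 0.2623]
orientation: [-3.042, -0.444, -0.391]
contact_force: [-0.3, 0.3, -0.3]
grip_width: 0.0003
gripper_force: 0.0
```

```bash
python3 -c "
from h import *
for q,g in((0,.01),(.1,0),(.3,0),(.5,0),(.7,0)):go(*leverpose(q,g))"
```

```text
shift [ 0.053 -0.115  0.104] turn [-0.004  0.003 -0.   ] tcp [ 0.5172 -0.0279  0.2623] j [ 0.22  0.08 -0.25  2.05 -0.07  0.77 -1.26] t 10.3
shift [ 0.069 -0.175  0.147] turn [-0.004  0.003 -0.   ] tcp [ 0.5172 -0.0279  0.2623] j [ 0.22  0.08 -0.25  2.05 -0.07  0.77 -1.26] t 10.3
shift [ 0.086 -0.227  0.194] turn [-0.004  0.003 -0.   ] tcp [ 0.5172 -0.0279  0.2623] j [ 0.22  0.08 -0.25  2.05 -0.07  0.77 -1.26] t 10.3
shift [ 0.107 -0.267  0.251] turn [-0.004  0.003 -0.   ] tcp [ 0.5172 -0.0279  0.2623] j [ 0.22  0.08 -0.25  2.05 -0.07  0.77 -1.26] t 10.3
shift [ 0.131 -0.293  0.316] turn [-0.004  0.003 -0.   ] tcp [ 0.5172 -0.0279  0.2623] j [ 0.22  0.08 -0.25  2.05 -0.07  0.77 -1.26] t 10.3
```

Call:
{"method": "apply_moves", "body": {
  "rows": [
    [0.053,-0.115,0.104,0,0,0],
    [0.069,-0.175,0.147,0,0,0],
    [0.077,-0.2,0.17,0,0,0],
    [0.086,-0.227,0.194,0,0,0],
    [0.086,-0.227,0.194,0,0,0]
  ]
}}

```text
clock: 10.92
tcp_pos: [0.5329, 0.0359, 0.2221]
orientation: [-3.043, -0.446, -0.392]
contact_force: [-0.8, -1.7, 0.0]
grip_width: 0.0002
gripper_force: 0.5
```

```bash
python3 -c "
from h import *
for q,g in((.3,0),(.5,0),(.7,0),(.9,0),(1.1,0)):go(*leverpose(q,g))
f=[r.grab_frame('scene'),r.grab_frame('top')]
a=f[0]['pixels'][140:255,190:290,::-1];b=f[1]['pixels'][120:235,210:310,::-1]
cv2.imwrite('pics/g3.png',cv2.resize(np.hstack([a,b]),None,fx=4,fy=4,interpolation=0))"
```

```text
shift [-0.002 -0.001  0.004] turn [-0.003  0.003  0.   ] tcp [0.5329 0.0359 0.2221] j [ 0.11  0.15 -0.3   2.07  0.02  0.67 -1.47] t 10.925
shift [ 0.019 -0.042  0.061] turn [-0.003  0.003  0.   ] tcp [0.5329 0.0359 0.2221] j [ 0.11  0.15 -0.3   2.07  0.02  0.67 -1.47] t 10.925
shift [ 0.043 -0.068  0.125] turn [-0.003  0.003  0.   ] tcp [0.5329 0.0359 0.2221] j [ 0.11  0.15 -0.3   2.07  0.02  0.67 -1.47] t 10.925
shift [ 0.067 -0.078  0.191] turn [-0.003  0.003  0.   ] tcp [0.5329 0.0359 0.2221] j [ 0.11  0.15 -0.3   2.07  0.02  0.67 -1.47] t 10.925
shift [ 0.086 -0.076  0.242] turn [-0.003  0.003  0.   ] tcp [0.5329 0.0359 0.2221] j [ 0.11  0.15 -0.3   2.07  0.02  0.67 -1.47] t 10.925
```

View pics/g3.png

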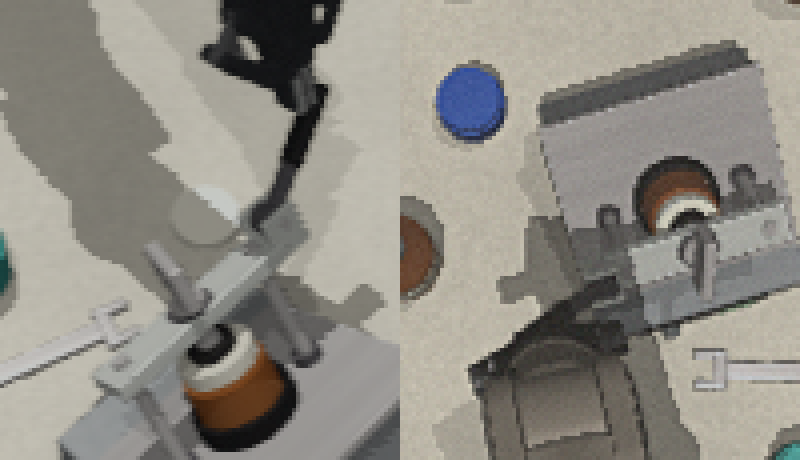

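Call:
{"method": "apply_moves", "body": {
  "rows": [
    [0.01,-0.022,0.03,0,0,0],
    [0.019,-0.042,0.061,0,0,0],
    [0.03,-0.057,0.093,0,0,0],
    [0.043,-0.068,0.125,0,0,0],
    [0.043,-0.068,0.125,0,0,0]
  ]
}}

```text
clock: 11.65
tcp_pos: [0.5458, 0.0592, 0.1944]
orientation: [-3.041, -0.449, -0.391]
contact_force: [-0.3, -0.1, 0.6]
grip_width: 0.0
gripper_force: 0.0
```

```bash
python3 -c "
from h import *
for q,g in((.7,0),(.9,0),(1.1,0),(1.3,0),(1.4,0),(1.5,0)):go(*leverpose(q,g))
"
```

```text
shift [-0.003  0.007 -0.002] turn [-0.004  0.003  0.002] tcp [0.5458 0.0592 0.1944] j [ 0.06  0.21 -0.3   2.07  0.07  0.62 -1.55] t 11.65
shift [ 0.022 -0.003  0.064] turn [-0.004  0.003  0.002] tcp [0.5458 0.0592 0.1944] j [ 0.06  0.21 -0.3   2.07  0.07  0.62 -1.55] t 11.65
shift [ 0.041 -0.001  0.115] turn [-0.004  0.003  0.002] tcp [0.5458 0.0592 0.1944] j [ 0.06  0.21 -0.3   2.07  0.07  0.62 -1.55] t 11.65
shift [0.06  0.01  0.166] turn [-0.004  0.003  0.002] tcp [0.5458 0.0592 0.1944] j [ 0.06  0.21 -0.3   2.07  0.07  0.62 -1.55] t 11.65
shift [0.069 0.019 0.191] turn [-0.004  0.003  0.002] tcp [0.5458 0.0592 0.1944] j [ 0.06  0.21 -0.3   2.07  0.07  0.62 -1.55] t 11.65
shift [0.078 0.03  0.215] turn [-0.004  0.003  0.002] tcp [0.5458 0.0592 0.1944] j [ 0.06  0.21 -0.3   2.07  0.07  0.62 -1.55] t 11.65
```

Call:
{"method": "apply_moves", "body": {
  "rows": [
    [0.01,0.0,0.032,0,0,0],
    [0.022,0.0,0.064,0,0,0],
    [0.032,0.001,0.09,0,0,0],
    [0.041,0.002,0.115,0,0,0],
    [0.041,0.002,0.115,0,0,0]
  ]
}}

```text
clock: 12.28
tcp_pos: [0.5626, 0.0627, 0.1694]
orientation: [-3.043, -0.448, -0.392]
contact_force: [-0.4, 1.2, 0.4]
grip_width: -0.0001
gripper_force: 0.5
```

```bash
python3 -c "
from h import *
for q,g in((1.1,0),(1.3,0),(1.4,0),(1.5,0),(1.5,-.005)):go(*leverpose(q,g))
f=[r.grab_frame('scene'),r.grab_frame('top')]
a=f[0]['pixels'][140:255,190:290,::-1];b=f[1]['pixels'][120:235,210:310,::-1]
cv2.imwrite('pics/g4.png',cv2.resize(np.hstack([a,b]),None,fx=4,fy=4,interpolation=0))"
```

```text
shift [-0.    -0.008  0.001] turn [-0.003  0.003  0.001] tcp [0.5626 0.0627 0.1694] j [ 0.04  0.27 -0.29  2.06  0.1   0.57 -1.58] t 12.275
shift [0.019 0.003 0.052] turn [-0.003  0.003  0.001] tcp [0.5626 0.0627 0.1694] j [ 0.04  0.27 -0.29  2.06  0.1   0.57 -1.58] t 12.275
shift [0.028 0.012 0.077] turn [-0.003  0.003  0.001] tcp [0.5626 0.0627 0.1694] j [ 0.04  0.27 -0.29  2.06  0.1   0.57 -1.58] t 12.275
shift [0.037 0.023 0.101] turn [-0.003  0.003  0.001] tcp [0.5626 0.0627 0.1694] j [ 0.04  0.27 -0.29  2.06  0.1   0.57 -1.58] t 12.275
shift [0.043 0.035 0.116] turn [-0.003  0.003  0.001] tcp [0.5626 0.0627 0.1694] j [ 0.04  0.27 -0.29  2.06  0.1   0.57 -1.58] t 12.275
```

View pics/g4.png

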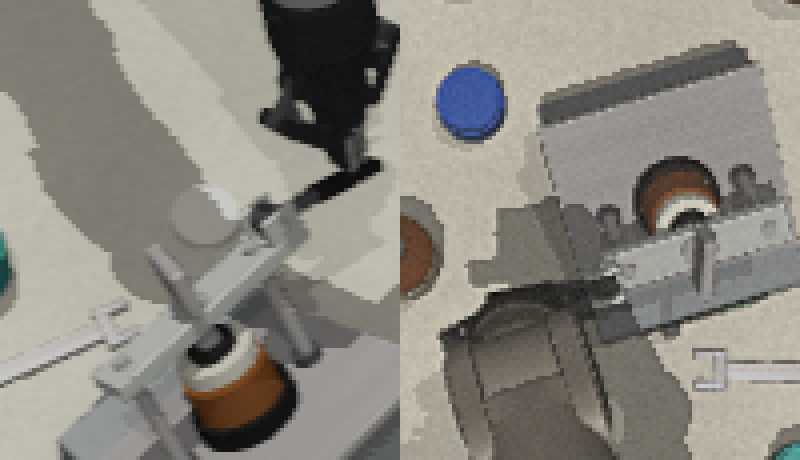

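Call:
{"method": "apply_moves", "body": {
  "rows": [
    [0.01,-0.003,0.026,0,0,0],
    [0.019,0.003,0.052,0,0,0],
    [0.028,0.012,0.077,0,0,0],
    [0.034,0.019,0.092,0,0,0],
    [0.034,0.019,0.092,0,0,0]
  ]
}}

```text
clock: 13.0
tcp_pos: [0.5774, 0.0625, 0.1494]
orientation: [-3.042, -0.448, -0.393]
contact_force: [0.3, 0.7, 1.0]
grip_width: -0.0
gripper_force: 0.3
```

```bash
python3 -c "
from h import *
for q,g in((1.5,0),(1.5,-.005),(1.5,-.01)):go(*leverpose(q,g))
o=r.get_obs();print('F deck',(D.T@o['contact_force']).round(1))
"
```

```text
shift [0.003 0.005 0.01 ] turn [-0.003  0.003  0.001] tcp [0.5774 0.0625 0.1494] j [ 0.03  0.32 -0.27  2.04  0.12  0.53 -1.6 ] t 13.0
shift [0.008 0.017 0.025] turn [-0.003  0.003  0.001] tcp [0.5774 0.0625 0.1494] j [ 0.03  0.32 -0.27  2.04  0.12  0.53 -1.6 ] t 13.0
shift [0.014 0.029 0.04 ] turn [-0.003  0.003  0.001] tcp [0.5774 0.0625 0.1494] j [ 0.03  0.32 -0.27  2.04  0.12  0.53 -1.6 ] t 13.0
F deck [1.  0.6 0.5]
```

Call:
{"method": "apply_moves", "body": {
  "rows": [
    [0.003,0.005,0.01,0,0,0],
    [0.006,0.011,0.018,0,0,0],
    [0.008,0.017,0.025,0,0,0],
    [0.008,0.017,0.025,0,0,0]
  ]
}}

```text
clock: 13.5
tcp_pos: [0.5816, 0.0602, 0.1446]
orientation: [-3.042, -0.449, -0.393]
contact_force: [-6.2, 1.1, 8.9]
grip_width: -0.0003
gripper_force: 4.9
```

Call:
{"method": "apply_moves", "body": {
  "rows": [
    [0.002,0.006,0.008,0,0,0],
    [0.005,0.01,0.015,0,0,0],
    [0.005,0.01,0.015,0,0,0]
  ]
}}

```text
clock: 13.88
tcp_pos: [0.5829, 0.0595, 0.1429]
orientation: [-3.041, -0.451, -0.39]
contact_force: [-22.4, 1.3, 32.1]
grip_width: 0.0001
gripper_force: 17.5
```

Call:
{"method": "apply_moves", "body": {
  "rows": [
    [-0.01,-0.02,-0.05,0,0,0],
    [-0.03,-0.02,-0.2,0,0,0],
    [-0.05,0,-0.45,0,0,0],
    [-0.1,0.1,-0.65,0,0,0],
    [-0.2,0.1,-0.8,0,0,0]
  ]
}}

```text
clock: 14.5
tcp_pos: [0.4978, 0.0024, 0.324]
orientation: [-3.043, -0.444, -0.399]
contact_force: [-1.0, -0.2, 0.8]
grip_width: -0.0003
gripper_force: 0.0
```

Call:
{"method": "apply_moves", "body": {
  "rows": [
    [-0.5,0.1,-0.2,0,0,0],
    [-0.5,0.1,-0.2,0,0,0],
    [-0.5,0.1,-0.2,0,0,0],
    [-0.5,0.1,-0.2,0,0,0]
  ]
}}

```text
clock: 15.0
tcp_pos: [0.3765, -0.0586, 0.3384]
orientation: [-3.043, -0.446, -0.396]
contact_force: [0.4, -0.2, 0.8]
grip_width: -0.0002
gripper_force: 0.0
```

```bash
python3 -c "
from h import *
f=[r.grab_frame('scene'),r.grab_frame('top')]
p=[]
for i,(x0,y0) in zip((0,1),((190,140),(210,120))):
    g=f[i]; im=cv2.resize(g['pixels'][y0:y0+115,x0:x0+100,::-1].copy(),None,fx=4,fy=4,interpolation=0)
    for q,c in((1.5,(0,255,0)),(1.3,(0,0,255))):
        a=.87-q; d=np.array([0,np.cos(a),np.sin(a)])
        A=[tuple(int(v) for v in (proj(g,HG+D@(s*d))+.5-[x0,y0])*4) for s in(.04,.102)]
        cv2.line(im,*A,c,1)
    p.append(im)
cv2.imwrite('pics/g5.png',np.hstack(p)); o=r.get_obs();print(o['contact_force'],o['clock'],o['tcp_pos'])"
```

```text
[-0.52658562 -0.35304706 -0.63260832] 15.1 [ 0.37739157 -0.05765521  0.33803094]
```

View pics/g5.png

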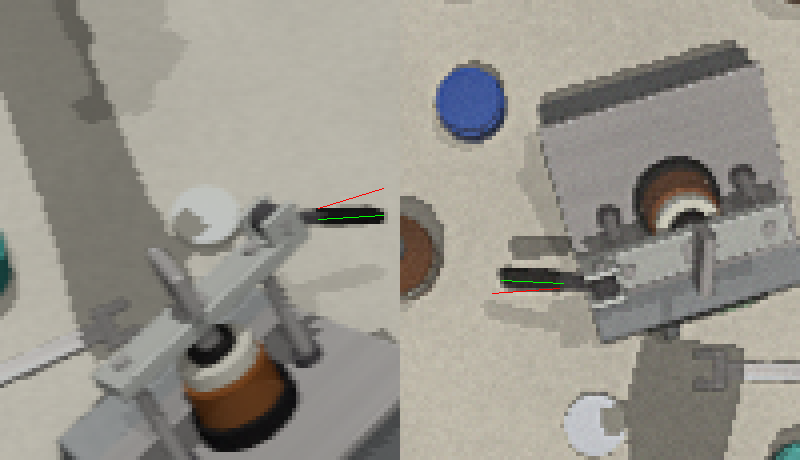

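The paddle (scene crop about (345,215), top crop about (535,280)) lies on the green 1.5 rad line, so the lever is at its stop. The jar is upright in its seat, and the loose cap, wrench and bottles have not moved.

```bash
python3 -c "
from bench import r
print(r.hand_in())"
```

```text
the job is handed in; nothing more can be done
None
```

The job is handed in: I turned the nut about 0.55 rad clockwise to pad contact, going about 0.1 rad past and backing off, then pressed the lever down to its stop; the last picture shows the lever closed, the jar seated and the things in view unmoved, but the final force on the jar was not measured.

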